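# Hook the blue cap out from under the analyser's rod guard

## Robot

A 6-joint arm with a two-finger parallel gripper is mounted at the origin on the work surface. World frame = base frame: x ahead of the robot, y to its left, z up, the work surface at z = 0. Lengths are in m, angles in rad, forces in N, time in s.
With the tool pointing down it reaches from about 0.25 to 0.725 m from the base axis. Payload 4 kg.
Tool frame: the origin (TCP) lies midway between the tips of the shut fingers; the grasp point (between the pads) lies 19 mm behind it; z points along the fingers, x is the direction in which the jaws open and shut, and the axes are right-handed (so a half turn about z gives the same grasp; the last joint's range is limited). The gripper opens to 85 mm and grips with 20 to 120 N. Pads are 22 mm wide; open, the fingers measure 114 mm over their backs; the gripper's body (76 mm by 85 mm) begins 54 mm behind the grasp point. The pads swing forward as they close: fully open they stand 13 mm farther back than shut.
Start: joints at [-1.289, 0.241, 0.005, 1.335, 0, 1.571], TCP at [0.139, -0.48, 0.231] pointing down, gripper open.
Joint ranges: [-2.72, 2.72], [-1.05, 1.87], [-1.09, 1.28], [-1.99, 2.15], [-1.42, 1.44], [-3.14, 3.14]. Speed limits (rad/s): [2.79, 2.79, 3.14, 3.14, 3.14, 3.14].

## Interface

Orientations are given as a unit quaternion [x, y, z, w].
In Python, from workcell import bot, vision, ticket gives the robot as it stands.
- The arm moves only by the tool play_rows, never from a script. Its argument "deltas" is one flat list of numbers, 5 for each row, row after row: the opening, from 0 (shut) to 1 (fully open), then the shift along the tool's x, y, z in units of 60 mm (1.0 is 60 mm), then the turn about the tool's z in degrees. A call has 1 to 12 rows; each row shifts and turns the pose as measured when the row begins, along the tool's axes as they then stand; what a row does not reach is not made up. A row lasts 1/8 s, in which the tool goes at most 62.5 mm and 10.7 degrees, less where a joint would pass 70% of its speed; a pose out of reach is approached as far as the arm can. A call is refused whole if a number of a shift passes 1 or a number of a turn 10.7, either way. A call with a gripper value outside its range is refused whole. The fingers move at their own pace and stop on an object; the grip force is fixed at half the most. Time passes only in rows, so rows that do not move let the fingers close. It gives the time, the measured TCP pose, the force and the opening at its end, in the units of the state.
- bot.get_obs(): the state, without advancing time (a new reading comes with each control period).
- vision.camera(name): name is "scene" or "top" or "wrist"; returns a dict with "color" (420x560x3 uint8, blue, green, red), "intrinsics" (3x3 intrinsics, pixels), "k1" (the pictures are not rectified: a ray, as slopes to the right and down, at radius r is drawn at 1 + k1 r^2 times it, then the intrinsics apply), "rvec" (rotation vector, rad) and "tvec" (3), from world to camera coordinates, as OpenCV has them. Camera axes: x right, y down, z forward; pixel columns grow to the right and rows downward; lengths in m; the calibration is good to about 2 mm. A picture is of the moment at which its call begins. There is no depth.
- ticket.job_done(): hands the job in, once; it reports no verdict.
The state is a dict: "clock": time; "joint_pos": joint angles; "joint_vel": joint speeds; "tau": joint torques, N m; "eef_pos": TCP position; "tool_rot": TCP orientation; "ft_force": force on the tool from outside, world axes, zero at the start; "ft_torque": the same for the moment, N m; "grip_width": finger opening in m.
Only numpy, scipy, OpenCV 4.12 (cv2) and the standard library are available. Lean on these libraries where they do the work, as an engineer would, in place of code of your own. Each camera call takes 0.05 s, during which the arm holds its last target. There are 200 camera calls.

## Task

A blue bottle cap has dropped under the fixed rod guard on the analyser deck, where fingers cannot get at it. Take the hooked rod by its orange handle, reach in through the guard's open mouth, draw the blue cap out onto the yellow strip without touching the cap with the gripper, and set the hooked rod down standing on the deck. Leave the red cap where it is.

Things in the scene. Friction and masses are not known exactly. Their poses are not given: they have to be found in the camera images.
- guard: Fixed steel-rod guard. Origin on the deck, middle of the open mouth; +y points in, x across, z up. Mouth: x -89 to 89 mm, clear up to 116 mm. Roof rods 40 mm apart, underside at 116 mm; side rails; back wall at y = 213 mm. A flat yellow strip on the deck in front covers x -95 to 95, y -130 to -30 mm. A tube rack and a bottle stand out of the way at the deck's far edge (world x > 0.78 m).
- blue_cap: The dropped blue plastic screw cap, 36 mm diameter, 18 mm high, about 20 g, lying flat on the deck under the guard 65 to 130 mm inside the mouth. Origin: centre of its underside; z up.
- red_cap: A red cap of the same size, lying under the guard to one side of the blue one (about 75 to 105 mm away across the mouth, on either side). It must stay where it is.
- hook: Hooked rod, 0.15 kg, standing on its handle base and foot. Origin on its underside, below the handle's middle; +x runs to the foot, z up. Orange handle 40 mm along x, 20 mm across y, top at 62 mm: grasp it across y from above, near the balance point. Black base 50 by 44 mm, 8 mm high. Steel rod 8 mm thick along +x, its axis at height 45 mm, ends in a foot plate turned straight down.
- hook_foot (a point): Bottom middle of the foot's inner face (towards the handle): x 230, y 0, z 0 mm in the hooked rod's frame. The plate is 32 mm wide, 4 mm thick, reaches down level with the handle base; two wings 30 mm high flare at 45 degrees towards the handle, making the foot 56 mm wide, back to x = 219 mm.
Things that resemble listed ones, but are neither listed nor needed, are in the scene too. Of the things shaped like the blue_cap, the blue one is meant.

How it is judged:
By the outcome, as a careful person would: the job done as asked, in the order asked, and still so for the second after the job is handed in, with the robot touching nothing.
It also fails if it takes over 42 s, if anything falls off the work surface, if the arm or the gripper's body presses on something with over 40 N, if the wrist force passes 120 N, or if a joint passes its speed limit or range.

## Working session

There is one attempt and no reset: what is moved stays moved. The work goes in short steps, Python scripts to look and compute and a tool call to move; the robot and the scene stay as the last step left them, time stands still between calls to the robot, and variables do not carry over. Pictures are saved under pics/ and viewed, about 8 in all and at most 12, crops included, and the job is handed in when it is done.

Besides the shell and the picture viewer there is one more tool, called after ">>>" as a command line: name --argument value ..., lists and objects as JSON in quotes. play_rows: Moves the arm, as the interface text tells. Its arguments: {"type":"object","properties":{"deltas":{"type":"array"}},"required":["deltas"]}

```bash
mkdir -p pics
cat > h.py <<'E'
import numpy as np, cv2
from workcell import bot, vision, ticket
def snap(n,f):
    c=vision.camera(n); cv2.imwrite('pics/'+f+'.png',c['color']); np.savez('pics/'+f,**c); return c
def ray(c,u,v):
    K=c['intrinsics']; k=float(c['k1'])
    p=cv2.undistortPoints(np.array([[[u,v]]],float),K,np.array([k,0,0,0,0.]))[0,0]
    R=cv2.Rodrigues(np.array(c['rvec'],float))[0]; t=np.array(c['tvec'],float).ravel()
    return -R.T@t, R.T@np.array([p[0],p[1],1])
def onz(c,u,v,z=0):
    o,d=ray(c,u,v); return o+d*(z-o[2])/d[2]
def proj(c,P):
    return cv2.projectPoints(np.atleast_2d(np.array(P,float)),np.array(c['rvec'],float),np.array(c['tvec'],float),c['intrinsics'],np.array([float(c['k1']),0,0,0,0]))[0][:,0]
def blobs(c,lo,hi,amin=30):
    m=cv2.inRange(cv2.cvtColor(c['color'],cv2.COLOR_BGR2HSV),np.array(lo),np.array(hi))
    cs=cv2.findContours(m,cv2.RETR_EXTERNAL,cv2.CHAIN_APPROX_NONE)[0]
    return [k for k in cs if cv2.contourArea(k)>amin]
E
python3 - <<'E'
from h import *
a=snap('top','t0');b=snap('scene','s0')
cv2.imwrite('pics/both0.png',cv2.resize(np.vstack([a['color'],b['color']]),None,fx=.71,fy=.71))
for c,n in((a,'top'),(b,'scene')): print(n,ray(c,280,210),c['k1'])
o=bot.get_obs();print(o['eef_pos'],o['tool_rot'],o['clock'])
E
```

```text
top (array([ 0.44295821, -0.01840431,  1.21915309]), array([ 0.0809838 ,  0.00329451, -0.99678549])) -0.13001498585411628
scene (array([0.85950698, 0.48152437, 0.55712575]), array([-0.39264702, -0.64225334, -0.65846037])) -0.09107128006137943
[ 0.13886283 -0.47974051  0.23052303] [ 7.99393234e-01 -6.00807451e-01 -7.46920372e-04 -5.53346210e-04] 0.1
```

View pics/t0.png

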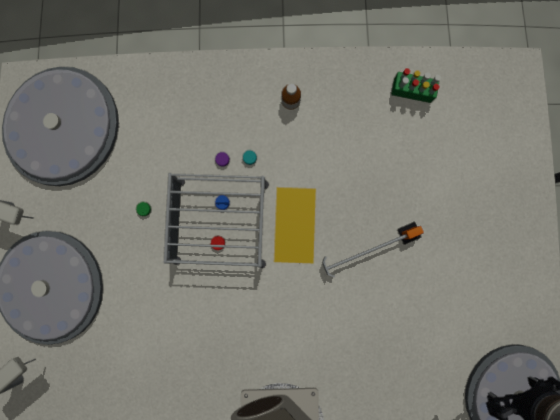

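View pics/s0.png

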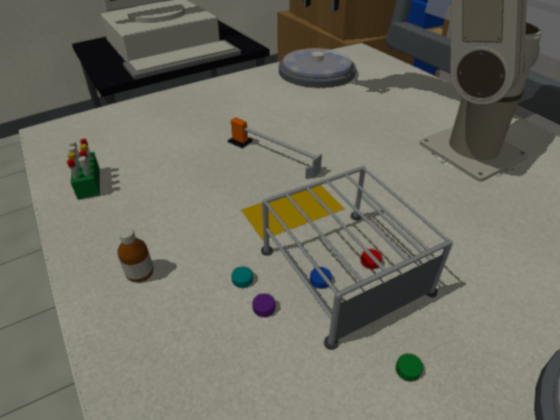

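The top view shows the guard at (215,220) with its mouth facing right (world −y), and the yellow strip at (295,225). The blue cap is at (222,202) and the red one at (218,243). The hook's handle is at (413,232) and its foot at (325,267). The scene view agrees.

```bash
cat > meas.py <<'E'
from h import *
def cap(c,lo,hi,near=None):
    bs=blobs(c,lo,hi)
    return [np.append(onz(c,*cv2.minEnclosingCircle(k)[0],z)[:2],cv2.contourArea(k)) for k in bs for z in (.012,)]
if __name__=='__main__':
  for n in('t0','s0'):
    c=dict(np.load('pics/'+n+'.npz'))
    print(n)
    print('blue',np.round(cap(c,(105,150,60),(122,255,255)),4))
    print('red',np.round(cap(c,(0,170,60),(4,255,255))+cap(c,(174,170,60),(180,255,255)),4))
    for k in blobs(c,(20,150,80),(32,255,255),300):
        q=cv2.boxPoints(cv2.minAreaRect(k)) if n=='t0' else cv2.approxPolyDP(k,6,True)[:,0]
        W=np.array([onz(c,*p)[:2] for p in q]); print('yellow',np.round(W,4).tolist(),W.mean(0))
    for k in blobs(c,(5,190,80),(17,255,255),20):
        q=cv2.boxPoints(cv2.minAreaRect(k)); print('orange',cv2.contourArea(k),np.round([onz(c,*p,.062)[:2] for p in q],4).tolist(),q.mean(0),cv2.minAreaRect(k))
  c=dict(np.load('pics/t0.npz'))
  g=cv2.resize(c['color'][150:290,150:440],None,fx=2.75,fy=2.75,interpolation=cv2.INTER_CUBIC); cv2.imwrite('pics/crop0.png',g)
E
python3 meas.py
```

```text
t0
blue [[  0.5651   0.1307 122.    ]]
red [[ 0.4638  0.1438 64.5   ]]
yellow [[0.4131, 0.0037], [0.5996, -0.007], [0.594, -0.1044], [0.4074, -0.0926]] [ 0.50350094 -0.0500595 ]
orange 105.0 [[0.4788, -0.3165], [0.4921, -0.3511], [0.4725, -0.3586], [0.4593, -0.324]] [414.13794 231.65515] ((414.137939453125, 231.6551513671875), (8.66622543334961, 14.968935012817383), 66.80140686035156)
s0
blue [[ 5.679e-01  1.329e-01  1.645e+02]
 [ 5.548e-01  1.308e-01  3.600e+01]
 [-2.831e-01 -4.268e-01  1.150e+02]
 [-7.753e-01 -8.776e-01  5.465e+02]]
red [[  0.47     0.1461 131.5   ]
 [  0.4546   0.1432  49.5   ]]
yellow [[0.5903, -0.1048], [0.5971, -0.0101], [0.5493, -0.1018]] [ 0.57890663 -0.07222224]
yellow [[0.5351, -0.0929], [0.5403, -0.0073], [0.5025, -0.004], [0.4945, -0.0908]] [ 0.51812321 -0.04875091]
yellow [[0.4818, -0.0909], [0.4891, -0.0025], [0.4513, -0.0001], [0.445, -0.0881]] [ 0.46679789 -0.04540484]
yellow [[0.4318, -0.0882], [0.439, 0.0004], [0.414, 0.0013], [0.4088, -0.0865]] [ 0.42340064 -0.0432393 ]
orange 79.5 [[0.8521, -0.0491], [0.8363, -0.0734], [0.8271, -0.0589], [0.8431, -0.0352]] [122.87069 249.80173] ((122.87068939208984, 249.8017120361328), (8.272306442260742, 13.65587043762207), 23.198589324951172)
orange 218.5 [[0.4838, -0.3577], [0.4567, -0.3402], [0.507, -0.2452], [0.532, -0.2611]] [238.5 129.5] ((238.5, 129.5), (23.0, 13.0), 90.0)
```

View pics/crop0.png

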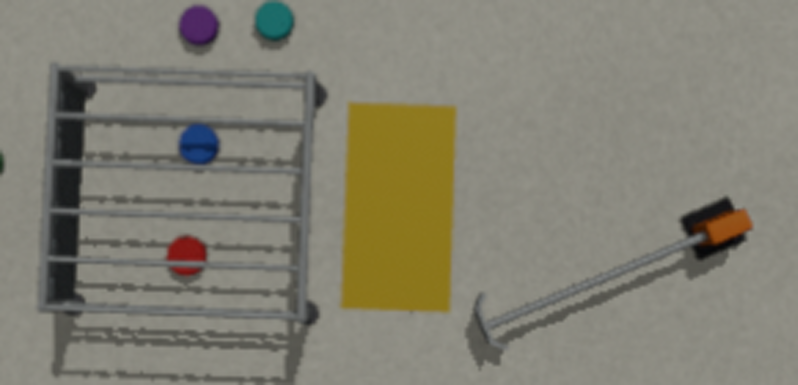

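```bash
cat >> h.py <<'E'
from scipy.spatial.transform import Rotation as Rt
def go(x,y,z,yaw=None):
    "tool-axis shift (60mm units) and turn (deg) to reach TCP x,y,z with tool-x at world yaw"
    o=bot.get_obs(); R=Rt.from_quat(o['tool_rot']).as_matrix(); d=np.array([x,y,z])-o['eef_pos']
    cy=np.degrees(np.arctan2(R[1,0],R[0,0])); t=0 if yaw is None else -((yaw-cy+180)%360-180)
    R2=R@Rt.from_euler('z',t,degrees=True).as_matrix()
    print('t',round(o['clock'],2),'pos',o['eef_pos'].round(4),'yaw',cy.round(2),'tilt',R[:,2].round(4),'w',round(float(o['grip_width']),4),'F',np.round(o['ft_force'],1))
    print('turn',round(t,2),'shift now',(R.T@d/.06).round(3),'after turn',(R2.T@d/.06).round(3))
E
python3 - <<'E'
from h import *
c=dict(np.load('pics/t0.npz'))
a=onz(c,328.2,268.2,.045);b=onz(c,406.4,236.5,.045);print(a,b,np.degrees(np.arctan2(*(a-b)[1::-1])),np.linalg.norm(a-b))
go(.476,-.3375,.2,22)
E
```

```text
[ 0.39389866 -0.1273773   0.045     ] [ 0.4648597  -0.32230029  0.045     ] 110.00386142759345 0.20743780472045464
t 0.1 pos [ 0.1389 -0.4797  0.2305] yaw -73.86 tilt [-5.0e-04  1.8e-03 -1.0e+00] w 0.0858 F [-0.3 -0.2  0.2]
turn -95.86 shift now [-0.714 -6.057  0.51 ] after turn [ 6.098 -0.092  0.51 ]
```

>>> play_rows --deltas '[1, 0, 0, 0, -10.5, 1, 0, 0, 0, -10.5, 1, 0, 0, 0, -10.5, 1, 0, 0, 0, -10.5, 1, 0, 0, 0, -10.5, 1, 0, 0, 0, -10.5, 1, 0, 0, 0, -10.5, 1, 0, 0, 0, -10.5, 1, 0, 0, 0, -10]'

```text
clock: 1.23
eef_pos: [0.1379, -0.4763, 0.2254]
tool_rot: [0.981, 0.195, -0.001, -0.007]
ft_force: [0.3, -0.2, -0.6]
grip_width: 0.0856
```

Run:
```python
from h import *
go(.476,-.3375,.2,20)
```

```text
t 1.23 pos [ 0.1379 -0.4763  0.2254] yaw 22.54 tilt [-0.0038  0.0131 -0.9999] w 0.0856 F [ 0.3 -0.2 -0.6]
turn 2.54 shift now [6.091 0.03  0.433] after turn [ 6.086 -0.24   0.433]
```

>>> play_rows --deltas '[1, 0.8, 0, 0.06, 2.5, 1, 0.9, -0.03, 0.06, 0, 1, 0.9, -0.03, 0.06, 0, 1, 0.9, -0.03, 0.06, 0, 1, 0.9, -0.03, 0.06, 0, 1, 0.9, -0.03, 0.06, 0, 1, 0.6, -0.03, 0.06, 0, 1, 0, 0, 0, 0]'

```text
clock: 2.22
eef_pos: [0.4742, -0.3386, 0.1949]
tool_rot: [0.985, 0.172, -0.003, -0.009]
ft_force: [0.0, 0.7, 0.7]
grip_width: 0.0852
```

Run:
```python
from h import *
go(.476,-.3375,.2,20)
snap('wrist','w1')
```

```text
t 2.23 pos [ 0.4742 -0.3386  0.1949] yaw 19.81 tilt [-0.0091  0.0172 -0.9998] w 0.0852 F [0.  0.7 0.7]
turn -0.19 shift now [ 0.034 -0.008 -0.085] after turn [ 0.034 -0.008 -0.085]
```

View pics/w1.png

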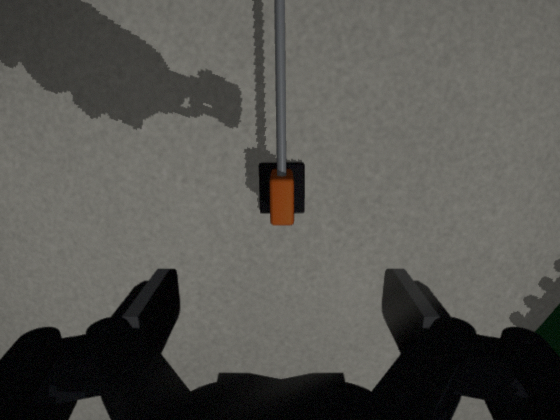

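The wrist view shows the rod nearly vertical at column 281. The handle top spans about (270–294, 172–225), centred and aligned between the fingers.

Run:
```python
from h import *
c=dict(np.load('pics/w1.npz'))
print(ray(c,280,210))
for k in blobs(c,(3,150,60),(18,255,255),100):
    print(cv2.boundingRect(k)); q=cv2.boxPoints(cv2.minAreaRect(k)); W=np.array([onz(c,*p,.062)[:2] for p in q]); print(q.tolist(),W.round(4).tolist(),W.mean(0))
a=onz(c,281.5,165,.047);b=onz(c,279.5,5,.047);print(a,b,np.degrees(np.arctan2(*(b-a)[1::-1])))
# column profile of orange brightness
print(c['color'][160:230:3,282].tolist())
o=onz(c,282,198,.062); go(o[0],o[1],.03,20)
```

```text
(array([ 0.44953625, -0.27252504,  0.33873873]), array([ 0.0883633 , -0.25716293, -0.96232369]))
(270, 178, 24, 47)
[[270.0, 178.0], [293.0, 178.0], [293.0, 224.0], [270.0, 224.0]] [[0.4585, -0.3242], [0.4758, -0.3179], [0.4891, -0.3542], [0.4712, -0.3606]] [ 0.47364512 -0.33922851]
[ 0.46433364 -0.3133195   0.047     ] [ 0.42111597 -0.19760835  0.047     ] 110.48046691952516
[[107, 106, 103], [107, 105, 102], [111, 108, 105], [110, 107, 105], [58, 56, 54], [42, 43, 44], [9, 27, 59], [19, 55, 111], [23, 60, 123], [22, 61, 124], [27, 63, 125], [24, 62, 123], [25, 62, 125], [25, 64, 126], [27, 63, 124], [23, 62, 122], [19, 59, 121], [20, 61, 122], [23, 63, 123], [22, 65, 123], [26, 64, 124], [26, 63, 121], [100, 106, 109], [103, 110, 111]]
t 2.27 pos [ 0.473  -0.3391  0.1951] yaw 19.73 tilt [-0.0097  0.017  -0.9998] w 0.0853 F [-0.   0.1  0. ]
turn -0.27 shift now [0.025 0.011 2.752] after turn [0.025 0.011 2.752]
```

>>> play_rows --deltas '[1, 0.02, 0.01, 0.6, -0.3, 1, 0.02, 0.01, 0.7, -0.2, 1, 0, 0, 0.7, 0, 1, 0, 0, 0.4, 0, 1, 0, 0, 0.2, 0, 1, 0, 0, 0, 0]'

```text
clock: 3.02
eef_pos: [0.4679, -0.3415, 0.0367]
tool_rot: [0.985, 0.171, -0.004, -0.008]
ft_force: [-1.0, 0.5, -0.1]
grip_width: 0.0858
```

Run:
```python
from h import *
go(.4737,-.3392,.028,20.3)
```

```text
t 3.02 pos [ 0.4679 -0.3415  0.0367] yaw 19.71 tilt [-0.0105  0.0149 -0.9998] w 0.0858 F [-1.   0.5 -0.1]
turn -0.59 shift now [ 0.105 -0.001  0.144] after turn [0.105 0.    0.144]
```

>>> play_rows --deltas '[1, 0.1, 0, 0.13, -0.6, 1, 0, 0, 0, 0, 0, 0, 0, 0, 0, 0, 0, 0, 0, 0, 0, 0, 0, 0, 0, 0, 0, 0, 0, 0, 0, 0, 0, 0, 0]'

```text
clock: 3.9
eef_pos: [0.4762, -0.3412, 0.0326]
tool_rot: [0.984, 0.177, -0.001, -0.005]
ft_force: [-0.6, -1.4, -0.6]
grip_width: 0.0191
```

Run:
```python
from h import *
go(.4737,-.3392,.028,20.3)
```

```text
t 3.9 pos [ 0.4762 -0.3412  0.0326] yaw 20.35 tilt [-0.0044  0.0104 -0.9999] w 0.0191 F [-0.6 -1.4 -0.6]
turn 0.05 shift now [-0.028 -0.046  0.077] after turn [-0.028 -0.046  0.077]
```

>>> play_rows --deltas '[0, 0, 0, -0.3, 0, 0, 0, 0, -0.4, 0, 0, 0, 0, 0, 0]'

```text
clock: 4.28
eef_pos: [0.4753, -0.3409, 0.0737]
tool_rot: [0.984, 0.177, -0.003, -0.007]
ft_force: [-0.2, -0.4, -1.1]
grip_width: 0.019
```

Run:
```python
from h import *
go(.540,-.2757,.0726,-3.45)
```

```text
t 4.28 pos [ 0.4753 -0.3409  0.0737] yaw 20.34 tilt [-0.0074  0.0125 -0.9999] w 0.019 F [-0.2 -0.4 -1.1]
turn 23.79 shift now [ 1.389 -0.644  0.024] after turn [ 1.011 -1.149  0.024]
```

>>> play_rows --deltas '[0, 0.2, 0, 0, 6, 0, 0.3, -0.2, 0, 6, 0, 0.3, -0.3, 0, 6, 0, 0.2, -0.3, 0, 5.8, 0, 0.1, -0.2, 0, 0, 0, 0, 0, 0, 0]'

```text
clock: 5.03
eef_pos: [0.5319, -0.2671, 0.066]
tool_rot: [0.999, -0.037, -0.009, -0.008]
ft_force: [0.4, -0.5, -0.8]
grip_width: 0.0191
```

Run:
```python
from h import *
go(.540,-.2757,.0726,-3.45)
c=snap('top','t2');s=snap('scene','s2')
cv2.imwrite('pics/crop2.png',cv2.resize(c['color'][150:290,150:440],None,fx=2.75,fy=2.75,interpolation=cv2.INTER_CUBIC))
from meas import cap
print('blue',cap(c,(105,150,60),(122,255,255)))
```

```text
t 5.03 pos [ 0.5319 -0.2671  0.066 ] yaw -4.19 tilt [-0.0175  0.0175 -0.9997] w 0.0191 F [ 0.4 -0.5 -0.8]
turn -0.74 shift now [ 0.142  0.132 -0.115] after turn [ 0.141  0.134 -0.115]
blue [array([  0.56510607,   0.13072996, 122.        ])]
```

View pics/crop2.png

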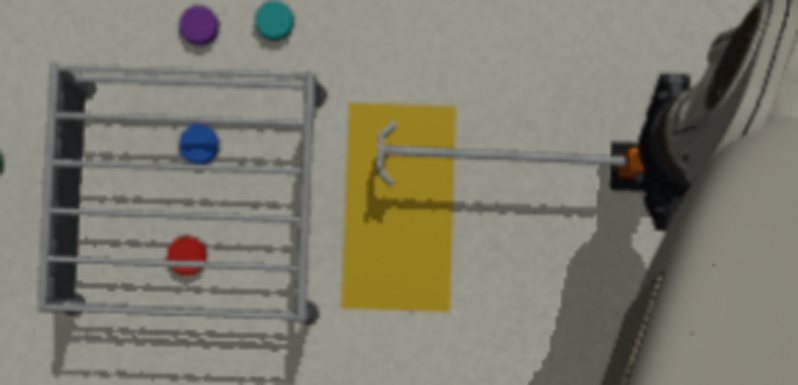

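The crop shows the hook held with its foot over the strip at crop (380,153), its rod running to (615,159), and both caps undisturbed.

Run:
```python
from h import *
c=dict(np.load('pics/t2.npz'))
f=lambda u,v,z:onz(c,150+u/2.75,150+v/2.75,z)
a=f(385,152,.079);b=f(610,159.5,.079);print(a,b,np.degrees(np.arctan2(*(a-b)[1::-1])))
p=f(380,153,.08);print('foot',p)
G=np.array([.5083,.0297]);X=np.array([.9982,-.06]);Y=np.array([.06,.9982])
for n,q in(('foot',p[:2]),('rodh',b[:2]),('blue',np.array([.5651,.1307])),('tcp',bot.get_obs()['eef_pos'][:2])): print(n,(q-G)@X*1e3,(q-G)@Y*1e3)
# guard roof: mouth top rod & back rod ends, z=.12
for u,v in((313,74),(300,317),(55,66),(42,309)):
    q=f(u,v,.12)[:2]; print('guard',(q-G)@X*1e3,(q-G)@Y*1e3)
```

```text
[ 0.54618006 -0.0386046   0.079     ] [ 0.53447047 -0.23309439  0.079     ] 86.55456796752354
foot [ 0.54534151 -0.03426215  0.08      ]
foot 40.812567803007994 -61.62452423547105
rodh 41.8910257055133 -260.75112865735935
blue 50.637760000000064 104.2262
tcp 41.05045336437422 -295.8213762380607
guard 101.5129199442651 -3.2642708843823613
guard -100.43532972611953 0.15762205234882024
guard 101.55903341584143 213.9965717713339
guard -101.768585996903 214.47087968581602
```

>>> play_rows --deltas '[0, 0.14, 0, -0.15, 0, 0, 0, -0.2, -0.02, 0, 0, 0, -0.35, -0.02, 0, 0, 0, 0, 0, 0]'

```text
clock: 5.62
eef_pos: [0.5429, -0.2354, 0.0794]
tool_rot: [0.999, -0.039, -0.008, -0.008]
ft_force: [0.0, 0.7, -1.3]
grip_width: 0.019
```

Run:
```python
from h import *
go(.5523,-.0631,.072,-4.2)
```

```text
t 5.62 pos [ 0.5429 -0.2354  0.0794] yaw -4.41 tilt [-0.0163  0.0171 -0.9997] w 0.019 F [ 0.   0.7 -1.3]
turn -0.21 shift now [-0.062 -2.873  0.17 ] after turn [-0.051 -2.873  0.17 ]
```

>>> play_rows --deltas '[0, -0.01, -0.35, 0.03, -0.2, 0, -0.01, -0.35, 0.02, 0, 0, -0.01, -0.35, 0.02, 0, 0, -0.01, -0.35, 0.02, 0, 0, 0, 0, 0, 0]'

```text
clock: 6.25
eef_pos: [0.5461, -0.1436, 0.0749]
tool_rot: [0.999, -0.035, -0.009, -0.008]
ft_force: [0.1, -0.1, -1.3]
grip_width: 0.0191
```

Run:
```python
from h import *
go(.5523,-.0631,.072,-4.2)
```

```text
t 6.25 pos [ 0.5461 -0.1436  0.0749] yaw -4.02 tilt [-0.0173  0.0176 -0.9997] w 0.0191 F [ 0.1 -0.1 -1.3]
turn 0.18 shift now [ 0.01  -1.345  0.07 ] after turn [ 0.006 -1.345  0.07 ]
```

>>> play_rows --deltas '[0, 0.01, -0.35, 0.01, 0, 0, 0, -0.35, 0.01, 0, 0, 0, -0.35, 0.01, 0, 0, 0, -0.3, 0.01, 0, 0, 0, 0, 0, 0]'

```text
clock: 6.88
eef_pos: [0.5529, -0.0612, 0.0739]
tool_rot: [0.999, -0.036, -0.008, -0.007]
ft_force: [-0.1, 0.4, -1.2]
grip_width: 0.0191
```

Run:
```python
from h import *
go(.5523,-.0631,.072,-4.2)
c=snap('top','t3');s=snap('scene','s3')
A=cv2.resize(c['color'][150:290,150:300],(643,600))[:300]
B=cv2.resize(s['color'][170:350,230:460],(643,503))[:300]
cv2.imwrite('pics/crop3.png',np.vstack([A,B]))
```

```text
t 6.88 pos [ 0.5529 -0.0612  0.0739] yaw -4.09 tilt [-0.0163  0.0148 -0.9998] w 0.0191 F [-0.1  0.4 -1.2]
turn 0.11 shift now [-0.008  0.032  0.032] after turn [-0.008  0.032  0.032]
```

View pics/crop3.png

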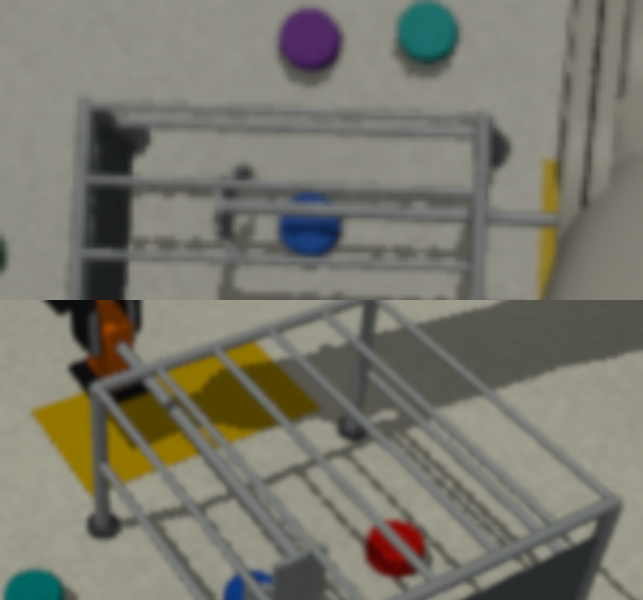

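The foot (crop column 222) is past the blue cap (280–340) and the rod lies over the cap's middle once parallax is allowed for. Next is lowering.

>>> play_rows --deltas '[0, 0, 0, 0.2, 0, 0, 0, 0, 0.2, 0, 0, 0, 0, 0.15, 0, 0, 0, 0, 0, 0]'

```text
clock: 7.48
eef_pos: [0.5514, -0.0641, 0.0376]
tool_rot: [0.999, -0.038, -0.009, -0.007]
ft_force: [-0.5, -0.2, -1.7]
grip_width: 0.0192
```

Run:
```python
from h import *
go(.5523,-.0631,.034,-4.1)
```

```text
t 7.47 pos [ 0.5514 -0.0641  0.0376] yaw -4.37 tilt [-0.0182  0.014  -0.9997] w 0.0192 F [-0.5 -0.2 -1.7]
turn -0.27 shift now [ 0.015 -0.017  0.059] after turn [ 0.016 -0.017  0.059]
```

>>> play_rows --deltas '[0, 0, 0, 0.03, 0, 0, 0, 0.15, 0.01, 0, 0, 0, 0.2, 0, 0, 0, 0, 0.2, 0, 0, 0, 0, 0.2, 0, 0, 0, 0, 0.2, 0, 0, 0, 0, 0, 0, 0]'

```text
clock: 8.35
eef_pos: [0.5475, -0.1264, 0.0354]
tool_rot: [0.999, -0.039, -0.008, -0.006]
ft_force: [0.5, 1.5, -0.8]
grip_width: 0.0191
```

Run:
```python
from h import *
from meas import cap
go(.5396,-.2667,.0355,-4.1)
for n in('top','scene'): print(n,cap(snap(n,n+'4'),(105,150,60),(122,255,255)))
```

```text
t 8.35 pos [ 0.5475 -0.1264  0.0354] yaw -4.48 tilt [-0.0157  0.013  -0.9998] w 0.0191 F [ 0.5  1.5 -0.8]
turn -0.38 shift now [ 0.05   2.341 -0.031] after turn [ 0.035  2.342 -0.031]
top [array([ 0.5576392 ,  0.08806144, 47.5       ])]
scene [array([ -0.28320762,  -0.4279785 , 130.        ]), array([ -0.77559498,  -0.87625525, 549.        ])]
```

>>> play_rows --deltas '[0, 0.01, 0.2, 0, 0, 0, 0.01, 0.2, 0, 0, 0, 0.01, 0.2, 0, 0, 0, 0, 0.2, 0, 0, 0, 0, 0.2, 0, 0, 0, 0, 0.2, 0, 0, 0, 0, 0, 0, 0]'

```text
clock: 9.32
eef_pos: [0.5437, -0.2022, 0.0342]
tool_rot: [0.999, -0.038, -0.008, -0.006]
ft_force: [-0.1, 0.5, -1.6]
grip_width: 0.0192
```

Run:
```python
from h import *
from meas import cap
go(.5396,-.2667,.0355,-4.1)
c=snap('top','t5');s=snap('scene','s5')
print(cap(c,(105,150,60),(122,255,255)))
A=cv2.resize(c['color'][150:290,150:360],(643,429))[:300]
B=cv2.resize(s['color'][150:330,200:430],(643,503))[:300]
cv2.imwrite('pics/crop5.png',np.vstack([A,B]))
```

```text
t 9.32 pos [ 0.5437 -0.2022  0.0342] yaw -4.38 tilt [-0.0158  0.0134 -0.9998] w 0.0192 F [-0.1  0.5 -1.6]
turn -0.28 shift now [ 0.013  1.077 -0.034] after turn [ 0.008  1.077 -0.034]
[array([5.53055531e-01, 1.15990798e-02, 4.55000000e+01])]
```

View pics/crop5.png

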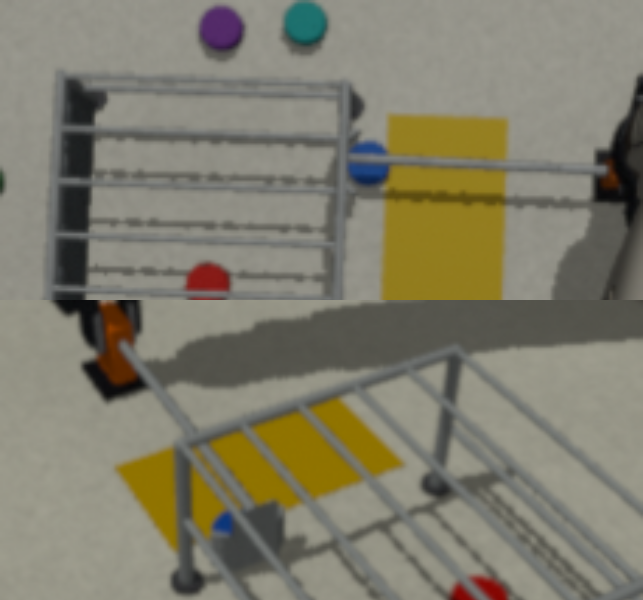

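The cap is at the mouth (crop (368,163)), cradled by the foot, and the red cap hasn't moved. I'll keep pulling.

>>> play_rows --deltas '[0, 0.01, 0.2, 0, 0, 0, 0, 0.2, 0, 0, 0, 0, 0.2, 0, 0, 0, 0, 0.2, 0, 0, 0, 0, 0.2, 0, 0, 0, 0, 0, 0, 0]'

```text
clock: 10.18
eef_pos: [0.5397, -0.2651, 0.0334]
tool_rot: [0.999, -0.037, -0.008, -0.007]
ft_force: [0.8, -0.1, -1.8]
grip_width: 0.019
```

Run:
```python
from h import *
from meas import cap
go(.5396,-.2667,.0330,-4.1)
c=snap('top','t6');print(cap(c,(105,150,60),(122,255,255)))
```

```text
t 10.18 pos [ 0.5397 -0.2651  0.0334] yaw -4.27 tilt [-0.016   0.0136 -0.9998] w 0.019 F [ 0.8 -0.1 -1.8]
turn -0.17 shift now [0.001 0.027 0.006] after turn [0.001 0.028 0.006]
[array([ 0.5501128 , -0.05101969, 41.        ])]
```

>>> play_rows --deltas '[0, 0, -0.12, 0, 0, 0, 0, 0, 0, 0, 0, 0, 0, 0.03, 0, 0, 0, 0, 0, 0]'

```text
clock: 10.72
eef_pos: [0.5405, -0.2559, 0.0333]
tool_rot: [0.999, -0.036, -0.008, -0.006]
ft_force: [0.5, -0.1, -1.0]
grip_width: 0.0189
```

Run:
```python
from h import *
go(.5396,-.2667,.0320,-4.1)
c=snap('scene','s7')
cv2.imwrite('pics/crop7.png',cv2.resize(c['color'][90:230,200:400],(800,560),interpolation=cv2.INTER_CUBIC))
```

```text
t 10.72 pos [ 0.5405 -0.2559  0.0333] yaw -4.14 tilt [-0.0157  0.0128 -0.9998] w 0.0189 F [ 0.5 -0.1 -1. ]
turn -0.04 shift now [-0.001  0.182  0.019] after turn [-0.001  0.182  0.019]
```

View pics/crop7.png

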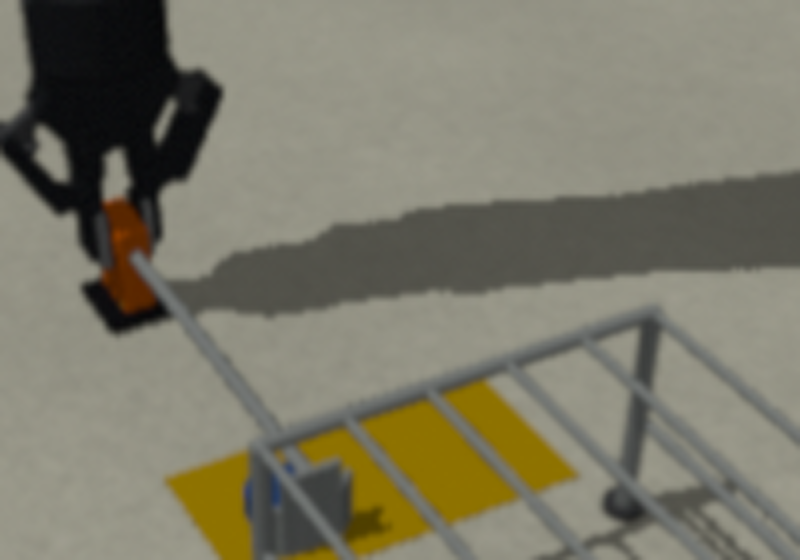

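The hook stands nearly on the deck with its foot on the strip behind the cap, which is partly visible at (265,490). I'll lower the last millimetres until contact.

>>> play_rows --deltas '[0, 0, 0, 0.04, 0, 0, 0, 0, 0.03, 0, 0, 0, 0, 0, 0]'

```text
clock: 11.15
eef_pos: [0.5407, -0.2558, 0.0332]
tool_rot: [0.999, -0.036, -0.007, -0.005]
ft_force: [0.5, 0.3, -0.8]
grip_width: 0.0192
```

>>> play_rows --deltas '[0, 0, 0, 0.1, 0, 0, 0, 0, 0, 0]'

```text
clock: 11.4
eef_pos: [0.5415, -0.2562, 0.034]
tool_rot: [0.999, -0.036, -0.005, -0.005]
ft_force: [0.3, -0.1, -1.8]
grip_width: 0.0191
```

>>> play_rows --deltas '[0, 0, 0, 0.04, 0, 0.3, 0, 0, 0, 0, 0.6, 0, 0, 0, 0, 1, 0, 0, 0, 0, 1, 0, 0, 0, 0, 1, 0, 0, 0, 0, 1, 0, 0, 0, 0]'

```text
clock: 12.28
eef_pos: [0.5414, -0.2558, 0.0296]
tool_rot: [0.999, -0.036, -0.006, -0.005]
ft_force: [0.8, -0.8, -0.7]
grip_width: 0.0854
```

Run:
```python
from h import *
go(.5396,-.2667,.15,-4.1)
```

```text
t 12.28 pos [ 0.5414 -0.2558  0.0296] yaw -4.08 tilt [-0.0111  0.0103 -0.9999] w 0.0854 F [ 0.8 -0.8 -0.7]
turn 0.02 shift now [-0.041  0.164 -2.008] after turn [-0.041  0.164 -2.008]
```

Now a straight retreat up, then back away from the view.

>>> play_rows --deltas '[1, 0, 0, -0.2, 0, 1, 0, 0, -0.4, 0, 1, 0, 0, -0.6, 0, 1, 0, 0, -0.7, 0, 1, 0, 0, -0.7, 0, 1, 0, 0.7, -0.3, 0, 1, 0, 0.8, 0, 0, 1, -0.5, 0.7, 0, 0, 1, -0.5, 0.3, 0, 0, 1, 0, 0, 0, 0]'

```text
clock: 13.52
eef_pos: [0.473, -0.4078, 0.2188]
tool_rot: [0.999, -0.034, -0.001, -0.001]
ft_force: [0.5, -0.5, 0.5]
grip_width: 0.0855
```

Run:
```python
from h import *
from meas import cap
go(.5396,-.2667,.15,-4.1)
c=snap('top','t8');s=snap('scene','s8')
G=np.array([.5083,.0297]);X=np.array([.9982,-.06]);Y=np.array([.06,.9982])
for n,l,h in(('blue',(105,150,60),(122,255,255)),('red',(0,170,60),(4,255,255))):
  for k in (c,s):
    for q in cap(k,l,h): print(n,q.round(4),(q[:2]-G)@X*1e3,(q[:2]-G)@Y*1e3)
A=cv2.resize(c['color'][150:290,150:440],None,fx=2.3,fy=2.3)[:310]
B=cv2.resize(s['color'][90:290,200:430],(667,580))[:480]
B=cv2.resize(B,None,fx=.6,fy=.6)
M=np.zeros((310+B.shape[0],667,3),np.uint8);M[:310]=A;M[310:,:B.shape[1]]=B
cv2.imwrite('pics/crop8.png',M)
```

```text
t 13.53 pos [ 0.473  -0.4078  0.2188] yaw -3.91 tilt [-0.0015  0.003  -1.    ] w 0.0855 F [ 0.5 -0.5  0.5]
turn 0.19 shift now [ 0.948 -2.418  1.152] after turn [ 0.94  -2.421  1.152]
blue [ 0.5501 -0.051  41.    ] 46.58071503799046 -78.0656258648775
blue [ -0.2831  -0.4269 117.    ] -762.6122224434752 -503.22156303946286
blue [ -0.771   -0.8749 547.    ] -1222.6778778666621 -979.765846031997
red [ 0.4638  0.1438 63.5   ] -51.22355813835689 111.2000509587823
red [  0.47     0.1461 132.5   ] -45.22153537731705 113.94040968331369
red [ 0.4546  0.1432 47.5   ] -60.457802226697716 110.03257760010051
```

View pics/crop8.png

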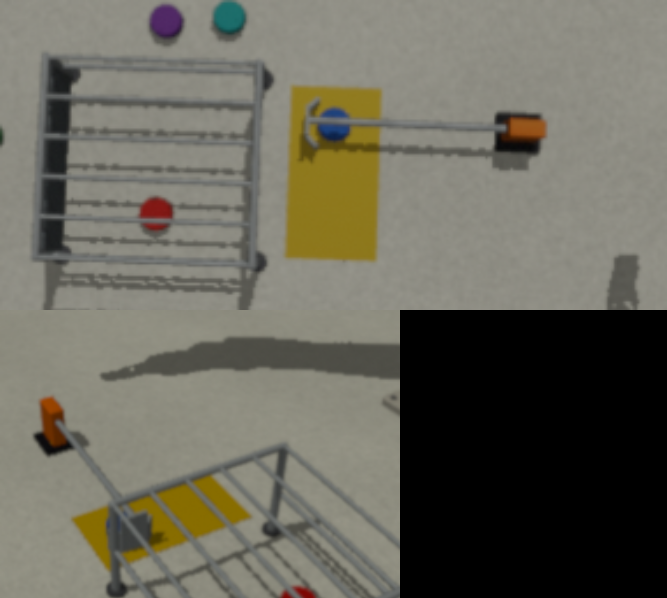

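The blue cap (top crop (335,124)) lies on the strip, and the hook stands on its base and foot clear of the gripper. The red cap reads the same position as at the start.

```bash
python3 -c "
from h import *
print(ticket.job_done())"
```

```text
the job is handed in; nothing more can be done
None
```

The job is done and handed in at about 13.5 s of the 42 s allowed. I took the hook by its orange handle, carried the foot over the blue cap through the guard's mouth and lowered it behind the cap. I then drew the cap out onto the yellow strip, released the hook standing on the deck and backed the arm away.

**Last checks:**
- **Blue cap:** the top view puts it at about x 47, y −78 mm in the guard frame, inside the strip. The rod hides part of it there. In the last scene view the foot hid it, so that second view could not confirm the position.
- **Red cap:** it reads the same as at the start in both views, (0.464, 0.144) m from the top.
- **Hook:** it stands upright on its base and foot, with the foot just behind the cap.
- **Arm:** it is clear of everything, and every wrist force reading stayed under about 3 N.

The touchdown was not clear in the force readings. I judged contact from the height no longer falling, and the final picture shows the hook standing.

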